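# Fetch the doming block from the tilt-out bin

### The job

Tilt the yellow-fronted bin forward on its bottom pivot as far as it goes by pulling the tab on its top edge, take out the small steel doming block that lies inside, and set it down flat in the middle of the round red rubber pad. Leave the blue-fronted bin shut; the yellow one may stay open.

Things in the scene. Friction and masses are not known exactly. Their poses are not given: they have to be found in the camera images.
- yellow_case: light wooden case of the yellow-fronted bin, 128 mm wide, 100 deep, 98 high, fixed to the bench; closed level top. Origin: centre of its underside; x axis to its back, y along its width, z up; its front looks to -x. The bin's pivot is a level line along y at x = -48, z = 18 mm. Shut, the case covers the bin's inside; fully tilted, the inside is open from above, in front of the case.
- yellow_bin (a joint): tilt of the yellow-fronted bin, rad: 0 shut, grows as the front leans out towards the robot, 1.2 at its stop. Stiff hinge (2 to 3 N at the tab): it stays where it is left. The bin is 112 mm wide inside. Measured up its 5 mm front panel from the pivot line, its floor is at 26 mm, the panel's top edge at 80 mm.
- yellow_tab (a point): middle of the top edge of the yellow bin's pull tab: 44 mm wide, 6 mm thick, in the plane of the front panel, 110 mm from the pivot line; shut, it stands 30 mm above the case's top, with free space behind it. It turns with the bin: z points up the panel away from the pivot, y along the width, x through the panel into the bin.
- blue_bin (a joint): tilt of the second, blue-fronted bin of the same make beside it, rad: 0 shut. The two may stand either way round, about 190 mm apart.
- block_center (a point): centre of the steel doming block, a 32 mm cube with a round hollow in each face, 0.1 to 0.2 kg, lying on the yellow bin's floor, square to the bin within 10 degrees. Once the bin is fully tilted it rests between floor and front panel, leaning about 20 degrees with them; its two faces towards the bin's sides stay upright, with over 30 mm free beside them.
- pad_top (a point): middle of the flat top of the round red rubber pad, 73 mm across and 16 mm high, fixed to the bench; z axis up.

How it is judged:
By the outcome, as a careful person would: the job done as asked, in the order asked, and still so for the second after the job is handed in, with the robot touching nothing.
It also fails if it takes over 51 s, if anything falls off the work surface, if the arm or the gripper's body presses on something with over 40 N, if the wrist force passes 120 N, or if a joint passes its speed limit or range.

### The arm

A 6-joint arm with a two-finger parallel gripper is mounted at the origin on a cart in front of the work surface, level with it; the furniture and walls round the work are solid. World frame = base frame: x ahead of the robot, y to its left, z up, the work surface at z = 0. Lengths are in m, angles in rad, forces in N, time in s.
With the tool pointing down it reaches from about 0.35 to 0.975 m from the base axis. Payload 4.9 kg.
Tool frame: the origin (TCP) lies at the very end of the fingers, on their centre line; the grasp point (between the pads) lies 19 mm behind it (manip.tcp_to_grasp is the distance from the TCP to the grasp point, in m); z points along the fingers, y is the direction in which the jaws open and shut (so a half turn about z gives the same grasp; the last joint's range is limited). The gripper opens to 85 mm and grips with 20 to 120 N. Pads are 22 mm wide; open, the fingers measure 114 mm over their backs; the gripper's body (76 mm by 85 mm) begins 54 mm behind the grasp point. The pads swing forward as they close: fully open they stand 13 mm farther back than shut.
Start: joints at [1.077, 0.053, 1.613, -0, 1.476, -0.119], TCP at [0.229, 0.582, 0.231] pointing down, gripper open.
Joint ranges: [-3.01, 3.01], [-1.01, 2.22], [0.06, 2.58], [-1.02, 4.17], [0.09, 2.62], [-3.14, 3.14]. Speed limits (rad/s): [2.57, 2.57, 3.14, 3.14, 3.14, 3.14].

### API

Orientations are given as a unit quaternion [w, x, y, z].
In Python, from plant import sensors, cams, job, finder, manip gives the robot as it stands.
- The arm moves only by the shell command python3 -m pendant 'ROWS'. ROWS is JSON, a list of rows, each an object of numbers: "wx", "wy", "wz": the turn, a rotation vector about the tool's x, y, z in degrees; "dx", "dy", "dz": the shift along the tool's x, y, z in m; "hand": the gripper's target within -1 to 1 (fully open at 1, half-way at 0, shut at -1). A call has 1 to 20 rows; each row is the pose to reach, as a shift and turn from the pose commanded when the call began, along the tool's axes at that moment; what a row does not reach only later rows make up. A row lasts 1/12 s, in which the tool goes at most 41.7 mm and 7.16 degrees, less where a joint would pass 70% of its speed; a pose out of reach is approached as far as the arm can. A call with a gripper value outside its range is refused whole. The fingers move at their own pace and stop on an object; the grip force is fixed at half the most. Time passes only in rows, so rows that repeat a pose let the fingers close. It gives the time, the measured TCP pose, the force and the opening at its end, in the units of the state.
- sensors.state(): the state, without advancing time (a new reading comes with each control period).
- cams.grab_frame(name): name is "side" or "top" or "wrist"; returns (picture, depth): 420x560x3 uint8, red, green, blue; 420x560 float32, m along the optical axis (not along the pixel's ray), 0 where there is no reading.
- cams.calibration(name): a dict with "fov_y" (degrees; the focal length in pixels is half the picture's height over the tangent of half this angle, whatever the lens; pixels are square), "cx", "cy" (the principal point, pixels), "k1" (the pictures are not rectified: a ray, as slopes to the right and down, at radius r is drawn at 1 + k1 r^2 times it, then the intrinsics apply), "pose" (4x4, takes a point from camera to world coordinates); the wrist camera has in their place "hand_eye" (4x4, takes a point from camera to tool coordinates, whose origin is the TCP and whose axes are the flange's). Camera axes: x right, y down, z forward; pixel columns grow to the right and rows downward; lengths in m; the calibration is good to about 2 mm. A picture is of the moment at which its call begins: read the wrist's pose just before it. calibration takes no time and is no camera call.
- job.job_done(): hands the job in, once; it reports no verdict.
Trained networks look in the newest picture that a camera, given by its name, has taken for a name from the list of things; names that differ only in an ending like _2 or _b are one class to them, and where a whole thing is asked for, a point or a joint stands for the part that bears it (a point fixed in the world has none). Each returns a list of dicts, best first, with "score" (0 to 1); they miss things now and then, are a little off and sometimes report something else, mostly with a low value. They report only what shows in the picture. A call takes as long as a camera call.
- finder.look_for(camera, thing): "position" ([x, y, z] in m, in world coordinates, good to about 4 mm: the middle of the surface that is visible of it).
The state is a dict: "time": time; "joint_pos": joint angles; "joint_vel": joint speeds; "joint_efforts": joint torques, N m; "tool_pos": TCP position; "tool_rot": TCP orientation; "contact_force": force on the tool from outside, world axes, zero at the start; "ft_torque": the same for the moment, N m; "gripper_width": opening from 0.0 (shut) to 1.0 (fully open).
Only numpy, scipy, OpenCV 4.12 (cv2) and the standard library are available. Lean on these libraries where they do the work, as an engineer would, in place of code of your own. Each camera call takes 0.05 s, during which the arm holds its last target. There are 200 camera calls.

## Working session

There is one attempt and no reset: what is moved stays moved. The work goes in short steps, Python scripts to look and compute and a shell command to move; the robot and the scene stay as the last step left them, time stands still between calls to the robot, and variables do not carry over. Pictures are saved under pics/ and viewed, about 8 in all and at most 12, crops included, and the job is handed in when it is done.

```bash
ls; mkdir -p pics; cat > h.py <<'E'
import numpy as np, cv2
from plant import sensors, cams, job, finder, manip
from scipy.spatial.transform import Rotation as R
def tool():
    s=sensors.state(); T=np.eye(4); w,x,y,z=s["tool_rot"]; T[:3,:3]=R.from_quat([x,y,z,w]).as_matrix(); T[:3,3]=s["tool_pos"]; return T
def grab(n,save=None):
    T=tool(); p,d=cams.grab_frame(n); c=cams.calibration(n)
    P=np.array(c["pose"]) if "pose" in c else T@np.array(c["hand_eye"])
    if save: cv2.imwrite("pics/"+save,p[:,:,::-1])
    return p,d,c,P
def cloud(d,c,P):
    h,w=d.shape; f=h/2/np.tan(np.radians(c["fov_y"])/2)
    K=np.array([[f,0,c["cx"]],[0,f,c["cy"]],[0,0,1.]])
    v,u=np.mgrid[:h,:w]; pts=np.stack([u,v],-1).reshape(-1,1,2).astype(float)
    s=cv2.undistortPoints(pts,K,np.array([c["k1"],0,0,0,0.])).reshape(h,w,2)
    X=np.concatenate([s*d[...,None],d[...,None]],-1)
    W=X@P[:3,:3].T+P[:3,3]; W[d==0]=np.nan; return W
E
python3 - <<'E'
from h import *
np.set_printoptions(precision=4,suppress=True)
s=sensors.state(); print(s["time"],s["tool_pos"],s["tool_rot"],manip.tcp_to_grasp)
ims=[]
for n in("side","top"):
    p,d,c,P=grab(n); ims.append(p); print(n,P[:3,3],P[:3,2])
    np.savez(f"{n}.npz",p=p,W=cloud(d,c,P))
    for t in("yellow_case","yellow_bin","yellow_tab","blue_bin","block_center","pad_top"):
        print(t,[(np.round(r["position"],3).tolist(),round(r["score"],2)) for r in finder.look_for(n,t)[:3]])
cv2.imwrite("pics/a.png",cv2.resize(np.vstack(ims)[:,:,::-1],None,fx=.71,fy=.71))
E
```

```text
pics
0.0 [0.2285 0.5811 0.23  ] [-0.0003  0.1863  0.9825 -0.001 ] 0.0187
side [ 0.3695 -0.7982  0.5002] [ 0.2129  0.8583 -0.467 ]
yellow_case [([0.537, -0.154, 0.094], 0.89)]
yellow_bin [([0.501, -0.116, 0.079], 0.58)]
yellow_tab [([0.503, -0.119, 0.079], 0.81)]
blue_bin [([0.515, -0.311, 0.082], 0.91)]
block_center []
pad_top [([0.543, 0.17, 0.012], 0.65)]
top [ 0.3716 -0.0742  0.9479] [ 0.2022  0.0346 -0.9787]
yellow_case [([0.54, -0.104, 0.094], 0.85)]
yellow_bin [([0.506, -0.102, 0.085], 0.76)]
yellow_tab [([0.499, -0.097, 0.09], 0.67)]
blue_bin [([0.516, -0.298, 0.075], 0.85)]
block_center []
pad_top [([0.548, 0.18, 0.019], 0.86)]
```

View pics/a.png

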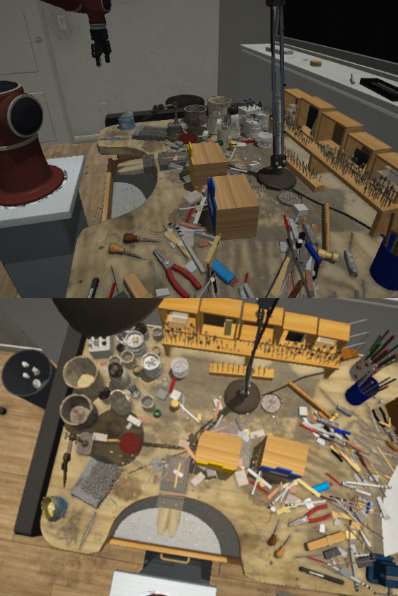

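```bash
python3 - <<'E'
from h import *
np.set_printoptions(precision=4,suppress=True)
for n in("top","side"):
    z=np.load(n+".npz"); W=z["W"]; hsv=cv2.cvtColor(z["p"],cv2.COLOR_RGB2HSV)
    x,y,h=W[...,0],W[...,1],W[...,2]
    def fit(m,name):
        q=W[m][:,:2].astype(np.float32); (c,s,a)=cv2.minAreaRect(q); print(n,name,m.sum(),c,s,a,"z",np.median(h[m]),"mean",q.mean(0))
    box=(x>.4)&(x<.75)
    case=box&(y>-.25)&(y<0)&(h>.085)&(h<.108); 
    k=cv2.morphologyEx(case.astype(np.uint8),cv2.MORPH_OPEN,np.ones((5,5)))>0
    fit(k,"case")
    tab=box&(y>-.25)&(y<0)&(h>.112)&(h<.145); fit(tab,"tab"); print(np.nanmin(W[tab],0),np.nanmax(W[tab],0))
    b=box&(y>-.45)&(y<-.25)&(h>.085)&(h<.108); fit(cv2.morphologyEx(b.astype(np.uint8),cv2.MORPH_OPEN,np.ones((5,5)))>0,"bluecase")
    red=((hsv[...,0]<8)|(hsv[...,0]>172))&(hsv[...,1]>120)&(h>.01)&(h<.025)&(y>0); fit(red,"pad"); print(cv2.minEnclosingCircle(W[red][:,:2].astype(np.float32)))
E
```

```text
top case 3108 (0.5547730922698975, -0.1435091644525528) (0.11366993188858032, 0.22063642740249634) 4.718579292297363 z 0.0981644804399166 mean [ 0.5544 -0.1179]
top tab 101 (0.6207704544067383, -0.13496741652488708) (0.04130629822611809, 0.25664013624191284) 72.37088775634766 z 0.12673445151169127 mean [ 0.5495 -0.1089]
[ 0.5011 -0.162   0.1122] [ 0.7472 -0.0772  0.1431]
top bluecase 2310 (0.5655604004859924, -0.30406635999679565) (0.11493557691574097, 0.09994614124298096) 83.659423828125 z 0.09816125424595817 mean [ 0.5672 -0.3063]
top pad 830 (0.4417678713798523, 0.12172839045524597) (0.6953937411308289, 0.16846373677253723) 5.937969207763672 z 0.016148263513542482 mean [0.5688 0.1677]
((0.44836026430130005, 0.058346427977085114), 0.3480484187602997)
side case 1611 (0.5478873252868652, -0.1447928547859192) (0.2112281173467636, 0.10067354142665863) 85.89588928222656 z 0.09799529809419566 mean [ 0.5505 -0.1238]
side tab 114 (0.6203561425209045, -0.13798415660858154) (0.04341273009777069, 0.2607843577861786) 72.79090881347656 z 0.1267697570375618 mean [ 0.6256 -0.1337]
[ 0.4996 -0.165   0.1126] [ 0.7498 -0.0787  0.1446]
side bluecase 2737 (0.5628830790519714, -0.3056827783584595) (0.12049790471792221, 0.1012289971113205) 83.81932067871094 z 0.09789975217356012 mean [ 0.5627 -0.3202]
side pad 529 (0.417375385761261, 0.1167701855301857) (0.745307981967926, 0.16768786311149597) 5.660728931427002 z 0.015216258143623207 mean [0.3805 0.1031]
((0.421156108379364, 0.07862764596939087), 0.3749363124370575)
```

```bash
python3 - <<'E'
from h import *
np.set_printoptions(precision=4,suppress=True)
def big(m):
    nl,l,st,_=cv2.connectedComponentsWithStats(m.astype(np.uint8)); return l==1+np.argmax(st[1:,4])
for n in("top","side"):
    z=np.load(n+".npz"); W=z["W"]; hsv=cv2.cvtColor(z["p"],cv2.COLOR_RGB2HSV)
    x,y,h=W[...,0],W[...,1],W[...,2]
    def fit(m,name):
        q=W[m][:,:2].astype(np.float32); (c,s,a)=cv2.minAreaRect(q); print(n,name,m.sum(),c,s,a,"z",np.median(h[m]),"mean",q.mean(0))
    case=(x>.45)&(x<.7)&(y>-.25)&(y<0)&(h>.094)&(h<.103)
    k=big(cv2.morphologyEx(case.astype(np.uint8),cv2.MORPH_OPEN,np.ones((5,5)))); fit(k,"case")
    tab=big((x>.46)&(x<.57)&(y>-.25)&(y<0)&(h>.106)&(h<.14)); fit(tab,"tab"); print(np.min(W[tab],0),np.max(W[tab],0))
    red=big(((hsv[...,0]<8)|(hsv[...,0]>172))&(hsv[...,1]>100)&(h>.01)&(h<.022)&(y>.1)&(y<.25)&(x>.45)&(x<.65)); fit(red,"pad"); print(cv2.minEnclosingCircle(W[red][:,:2].astype(np.float32)))
    o=(x>.25)&(x<.75)&(y>-.35)&(y<.4)&(h>.14)&(h<.8)
    q=W[o]; 
    u,ct=np.unique((q//.1).round(0),axis=0,return_counts=True)
    print([(tuple((a*10).astype(int)),int(c)) for a,c in zip(u,ct) if c>15])
z=np.load("top.npz")["p"]; cv2.imwrite("pics/b.png",cv2.resize(z[120:290,130:450,::-1],None,fx=2.5,fy=2.5,interpolation=cv2.INTER_CUBIC))
E
```

```text
top case 2692 (0.5528259873390198, -0.10118815302848816) (0.12793126702308655, 0.10175172239542007) 86.10307312011719 z 0.0982116783590875 mean [ 0.5538 -0.1013]
top tab 94 (0.5050827860832214, -0.09803228080272675) (0.04183151572942734, 0.006307540461421013) 86.97786712646484 z 0.12619742563759945 mean [ 0.5042 -0.0978]
[ 0.5011 -0.1188  0.1063] [ 0.509  -0.0772  0.1311]
top pad 719 (0.5494697093963623, 0.18268059194087982) (0.0693354457616806, 0.06996412575244904) 74.49948120117188 z 0.015898670434192463 mean [0.5491 0.1821]
((0.550345242023468, 0.18287132680416107), 0.036744702607393265)
[((np.int64(60), np.int64(-20), np.int64(50)), 223), ((np.int64(60), np.int64(0), np.int64(50)), 2334), ((np.int64(60), np.int64(0), np.int64(60)), 843), ((np.int64(60), np.int64(10), np.int64(50)), 2038), ((np.int64(60), np.int64(10), np.int64(60)), 771), ((np.int64(70), np.int64(-20), np.int64(10)), 42), ((np.int64(70), np.int64(-20), np.int64(20)), 186), ((np.int64(70), np.int64(-20), np.int64(30)), 150), ((np.int64(70), np.int64(-20), np.int64(40)), 332), ((np.int64(70), np.int64(-20), np.int6
[... 275 characters left out ...]
87.33750915527344 z 0.12305615143117177 mean [ 0.5022 -0.1081]
[ 0.4996 -0.1239  0.1062] [ 0.5063 -0.0787  0.129 ]
side pad 242 (0.5477120876312256, 0.17891840636730194) (0.06500636041164398, 0.06889995187520981) 76.01952362060547 z 0.015729622090698864 mean [0.5469 0.1748]
((0.5469571352005005, 0.178871750831604), 0.03565839305520058)
[((np.int64(60), np.int64(-20), np.int64(40)), 39), ((np.int64(60), np.int64(-20), np.int64(50)), 53), ((np.int64(70), np.int64(-20), np.int64(10)), 165), ((np.int64(70), np.int64(-20), np.int64(20)), 466), ((np.int64(70), np.int64(-20), np.int64(30)), 534), ((np.int64(70), np.int64(-20), np.int64(40)), 717), ((np.int64(70), np.int64(-20), np.int64(50)), 120)]
```

View pics/b.png

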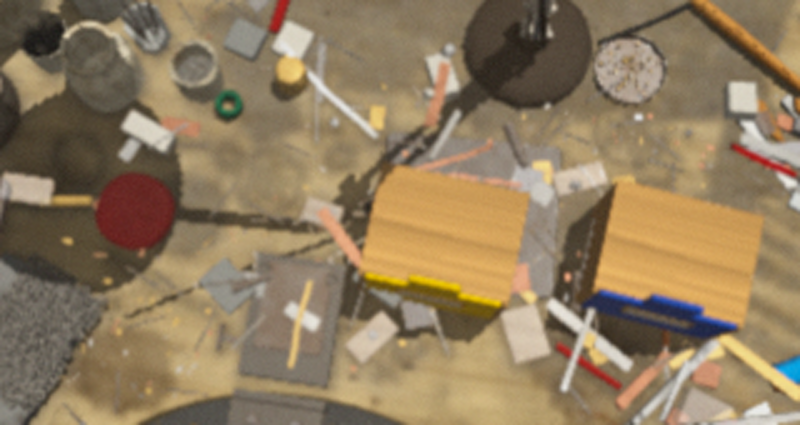

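The yellow bin is the left one (case centre ≈ (360–530, 170–310) in the crop), with its front towards the robot and yaw ≈ -4°. The pad is at (135, 212). The two cameras agree within 3 mm. I'll swing over and go behind the tab with closed fingers.

```bash
cat >> h.py <<'E'
np.set_printoptions(precision=4,suppress=True)
YAW=-4.1; CX=np.array([np.cos(np.radians(YAW)),np.sin(np.radians(YAW)),0]); CY=np.array([-CX[1],CX[0],0])
PIV=np.array([.552,-.1024,.018])-.048*CX
def inbin(x,y,z): # case axes relative to pivot line (z world above bench)
    p=PIV+x*CX+y*CY; p[2]=z; return p
def go(pos,yaw=YAW,tilt=0,cmd=None):
    "tool y along case y (or flipped), tilt>0: hand leans to the robot; prints row from current pose"
    T=tool(); best=None
    for f in(0,180):
        Rt=R.from_euler("z",yaw+f,degrees=True)*R.from_euler("y",(-tilt if f==0 else tilt),degrees=True)*R.from_euler("x",180,degrees=True)
        rv=(R.from_matrix(T[:3,:3]).inv()*Rt).as_rotvec(degrees=True)
        if best is None or np.linalg.norm(rv)<np.linalg.norm(best): best=rv
    print("pos",np.array(pos),"d",T[:3,:3].T@(np.array(pos)-T[:3,3]),"w",best)
E
python3 -c "
from h import *
go(inbin(.024,0,.2))"
python3 -m pendant '[{"dx":-0.526,"dy":-0.525,"dz":0.03,"wz":-17.5,"hand":-1},{"dx":-0.526,"dy":-0.525,"dz":0.03,"wz":-17.5,"hand":-1},{"dx":-0.526,"dy":-0.525,"dz":0.03,"wz":-17.5,"hand":-1},{"dx":-0.526,"dy":-0.525,"dz":0.03,"wz":-17.5,"hand":-1},{"dx":-0.526,"dy":-0.525,"dz":0.03,"wz":-17.5,"hand":-1},{"dx":-0.526,"dy":-0.525,"dz":0.03,"wz":-17.5,"hand":-1},{"dx":-0.526,"dy":-0.525,"dz":0.03,"wz":-17.5,"hand":-1},{"dx":-0.526,"dy":-0.525,"dz":0.03,"wz":-17.5,"hand":-1},{"dx":-0.526,"dy":-0.525,"dz":0.03,"wz":-17.5,"hand":-1},{"dx":-0.526,"dy":-0.525,"dz":0.03,"wz":-17.5,"hand":-1},{"dx":-0.526,"dy":-0.525,"dz":0.03,"wz":-17.5,"hand":-1},{"dx":-0.526,"dy":-0.525,"dz":0.03,"wz":-17.5,"hand":-1},{"dx":-0.526,"dy":-0.525,"dz":0.03,"wz":-17.5,"hand":-1},{"dx":-0.526,"dy":-0.525,"dz":0.03,"wz":-17.5,"hand":-1},{"dx":-0.526,"dy":-0.525,"dz":0.03,"wz":-17.5,"hand":-1},{"dx":-0.526,"dy":-0.525,"dz":0.03,"wz":-17.5,"hand":-1},{"dx":-0.526,"dy":-0.525,"dz":0.03,"wz":-17.5,"hand":-1},{"dx":-0.526,"dy":-0.525,"dz":0.03,"wz":-17.5,"hand":-1},{"dx":-0.526,"dy":-0.525,"dz":0.03,"wz":-17.5,"hand":-1},{"dx":-0.526,"dy":-0.525,"dz":0.03,"wz":-17.5,"hand":-1}]'
python3 - <<'E'
from h import *
go(inbin(.024,0,.112))
p,d,c,P=grab("wrist","w1.png")
for t in("yellow_tab","yellow_case"): print(t,[(np.round(r["position"],3).tolist(),round(r["score"],2)) for r in finder.look_for("wrist",t)[:2]])
W=cloud(d,c,P); L=W-PIV; X=L@CX; Y=L@CY; Z=W[...,2]
m=(Z>.108)&(Z<.135)&(abs(X)<.05)&(abs(Y)<.05); print(m.sum()); print([(np.percentile(a[m],[1,50,99])) for a in(X,Y,Z)] if m.sum() else "")
E
```

```text
pos [ 0.5281 -0.1007  0.2   ] d [-0.5283 -0.5253  0.0314] w [  0.0029   0.0035 -17.3782]
pos [ 0.5281 -0.1007  0.112 ] d [-0.5283 -0.5253  0.1194] w [  0.0029   0.0035 -17.3782]
yellow_tab []
yellow_case []
0
invalid input
```

```bash
python3 -m pendant '[{"wx":0,"wy":0,"wz":-7,"dx":-0.03,"dy":-0.03,"dz":0,"hand":-1}]'
```

```text
time: 0.93
tool_pos: [0.2437, 0.5464, 0.2305]
tool_rot: [-0.001, 0.123, 0.992, 0.001]
contact_force: [1.5, -1.6, 0.6]
gripper_width: 0.886
```

```bash
python3 -c "
from h import *
go(inbin(.024,0,.2)); print(tool())"
```

```text
pos [ 0.5281 -0.1007  0.2   ] d [-0.4338 -0.5581  0.0291] w [  0.0777  -0.1024 -10.0329]
[[-0.9697  0.2442 -0.0015  0.2437]
 [ 0.2442  0.9697  0.0016  0.5464]
 [ 0.0019  0.0012 -1.      0.2305]
 [ 0.      0.      0.      1.    ]]
```

```bash
python3 -m pendant '[{"wx":0,"wy":0,"wz":-10,"dx":-0.433,"dy":-0.556,"dz":0.03,"hand":-1},{"wx":0,"wy":0,"wz":-10,"dx":-0.433,"dy":-0.556,"dz":0.03,"hand":-1},{"wx":0,"wy":0,"wz":-10,"dx":-0.433,"dy":-0.556,"dz":0.03,"hand":-1},{"wx":0,"wy":0,"wz":-10,"dx":-0.433,"dy":-0.556,"dz":0.03,"hand":-1},{"wx":0,"wy":0,"wz":-10,"dx":-0.433,"dy":-0.556,"dz":0.03,"hand":-1},{"wx":0,"wy":0,"wz":-10,"dx":-0.433,"dy":-0.556,"dz":0.03,"hand":-1},{"wx":0,"wy":0,"wz":-10,"dx":-0.433,"dy":-0.556,"dz":0.03,"hand":-1},{"wx":0,"wy":0,"wz":-10,"dx":-0.433,"dy":-0.556,"dz":0.03,"hand":-1},{"wx":0,"wy":0,"wz":-10,"dx":-0.433,"dy":-0.556,"dz":0.03,"hand":-1},{"wx":0,"wy":0,"wz":-10,"dx":-0.433,"dy":-0.556,"dz":0.03,"hand":-1},{"wx":0,"wy":0,"wz":-10,"dx":-0.433,"dy":-0.556,"dz":0.03,"hand":-1},{"wx":0,"wy":0,"wz":-10,"dx":-0.433,"dy":-0.556,"dz":0.03,"hand":-1},{"wx":0,"wy":0,"wz":-10,"dx":-0.433,"dy":-0.556,"dz":0.03,"hand":-1},{"wx":0,"wy":0,"wz":-10,"dx":-0.433,"dy":-0.556,"dz":0.03,"hand":-1},{"wx":0,"wy":0,"wz":-10,"dx":-0.433,"dy":-0.556,"dz":0.03,"hand":-1},{"wx":0,"wy":0,"wz":-10,"dx":-0.433,"dy":-0.556,"dz":0.03,"hand":-1},{"wx":0,"wy":0,"wz":-10,"dx":-0.433,"dy":-0.556,"dz":0.03,"hand":-1},{"wx":0,"wy":0,"wz":-10,"dx":-0.433,"dy":-0.556,"dz":0.03,"hand":-1},{"wx":0,"wy":0,"wz":-10,"dx":-0.433,"dy":-0.556,"dz":0.03,"hand":-1},{"wx":0,"wy":0,"wz":-10,"dx":-0.433,"dy":-0.556,"dz":0.03,"hand":-1}]'
python3 - <<'E'
from h import *
go(inbin(.024,0,.112))
p,d,c,P=grab("wrist","w1.png")
for t in("yellow_tab","yellow_case"): print(t,[(np.round(r["position"],3).tolist(),round(r["score"],2)) for r in finder.look_for("wrist",t)[:2]])
W=cloud(d,c,P); L=W-PIV; X=L@CX; Y=L@CY; Z=W[...,2]
m=(Z>.108)&(Z<.135)&(abs(X)<.05)&(abs(Y)<.05); print(m.sum()); print([(np.percentile(a[m],[1,50,99])) for a in(X,Y,Z)] if m.sum() else "")
E
```

```text
time: 2.6
tool_pos: [0.5255, -0.1031, 0.2011]
tool_rot: [-0.0, 0.039, 0.999, 0.0]
contact_force: [-0.1, 0.7, 0.4]
gripper_width: -0.001
pos [ 0.5281 -0.1007  0.112 ] d [-0.0024  0.0025  0.0891] w [ 0.0308 -0.03   -0.4009]
yellow_tab [([0.502, -0.097, 0.09], 0.62)]
yellow_case [([0.535, -0.102, 0.101], 0.7)]
976
[array([-0.0022, -0.0012,  0.0038]), array([-0.0219, -0.0012,  0.0196]), array([0.1084, 0.126 , 0.1287])]
```

View pics/w1.png

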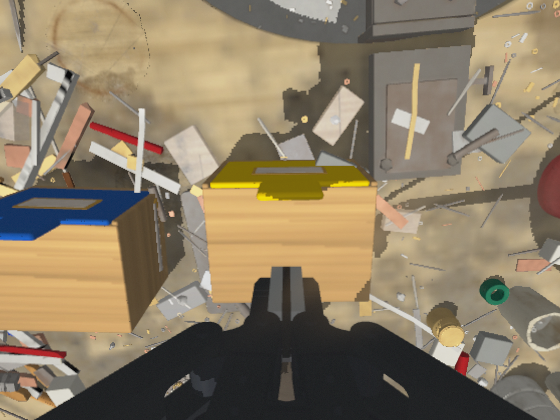

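The wrist view shows the tab at (290, 190) with the closed fingers behind it at (287, 280). It matches the model to 2 mm. Next: descend and pull along the arc.

```bash
python3 -m pendant '[{"wx":0,"wy":0,"wz":0,"dx":-0.002,"dy":0.002,"dz":0.04,"hand":-1},{"wx":0,"wy":0,"wz":0,"dx":-0.002,"dy":0.002,"dz":0.07,"hand":-1},{"wx":0,"wy":0,"wz":0,"dx":-0.002,"dy":0.002,"dz":0.089,"hand":-1},{"wx":0,"wy":0,"wz":0,"dx":-0.002,"dy":0.002,"dz":0.089,"hand":-1},{"wx":0,"wy":0,"wz":0,"dx":-0.002,"dy":0.002,"dz":0.089,"hand":-1}]'
python3 -m pendant '[{"wx":0,"wy":0,"wz":0,"dx":0.012,"dy":0,"dz":0,"hand":-1},{"wx":0,"wy":0,"wz":0,"dx":0.024,"dy":0,"dz":-0.001,"hand":-1},{"wx":0,"wy":0,"wz":0,"dx":0.031,"dy":0,"dz":0,"hand":-1},{"wx":0,"wy":0,"wz":0,"dx":0.0385,"dy":0,"dz":0.0015,"hand":-1},{"wx":0,"wy":0,"wz":0,"dx":0.045,"dy":0,"dz":0.004,"hand":-1},{"wx":0,"wy":0,"wz":0,"dx":0.052,"dy":0,"dz":0.006,"hand":-1},{"wx":0,"wy":0,"wz":0,"dx":0.0585,"dy":0,"dz":0.0095,"hand":-1},{"wx":0,"wy":0,"wz":0,"dx":0.0647,"dy":0,"dz":0.013,"hand":-1},{"wx":0,"wy":0,"wz":0,"dx":0.0647,"dy":0,"dz":0.013,"hand":-1}]'
```

```text
time: 3.17
tool_pos: [0.527, -0.1002, 0.1116]
tool_rot: [-0.001, 0.038, 0.999, 0.0]
contact_force: [0.7, -0.0, 0.5]
gripper_width: 0.002
time: 3.92
tool_pos: [0.4615, -0.096, 0.098]
tool_rot: [-0.001, 0.039, 0.999, 0.0]
contact_force: [0.5, -0.3, -0.7]
gripper_width: 0.001
```

```bash
python3 -m pendant '[{"wx":0,"wy":0,"wz":0,"dx":0.006,"dy":0,"dz":0.0043,"hand":-1},{"wx":0,"wy":0,"wz":0,"dx":0.0115,"dy":0,"dz":0.009,"hand":-1},{"wx":0,"wy":0,"wz":0,"dx":0.017,"dy":0,"dz":0.014,"hand":-1},{"wx":0,"wy":0,"wz":0,"dx":0.0216,"dy":0,"dz":0.019,"hand":-1},{"wx":0,"wy":0,"wz":0,"dx":0.026,"dy":0,"dz":0.0247,"hand":-1},{"wx":0,"wy":0,"wz":0,"dx":0.030,"dy":0,"dz":0.0306,"hand":-1},{"wx":0,"wy":0,"wz":0,"dx":0.0335,"dy":0,"dz":0.037,"hand":-1},{"wx":0,"wy":0,"wz":0,"dx":0.0367,"dy":0,"dz":0.0434,"hand":-1},{"wx":0,"wy":0,"wz":0,"dx":0.037,"dy":0,"dz":0.0434,"hand":-1}]'
python3 - <<'E'
from h import *
ims=[]
for n in("side","top"):
    p,d,c,P=grab(n); W=cloud(d,c,P); L=W-PIV; X=L@CX; Y=L@CY; Z=L[...,2]
    hsv=cv2.cvtColor(p,cv2.COLOR_RGB2HSV)
    m=(hsv[...,0]>22)&(hsv[...,0]<33)&(hsv[...,1]>180)&(abs(Y)<.066)&(X>-.14)&(X<.02)
    print(n,m.sum(),[np.percentile(a[m],[2,50,98]) for a in(X,Y,Z)])
    for t in("yellow_tab","block_center"): print(t,[(np.round(r["position"],3).tolist(),round(r["score"],2)) for r in finder.look_for(n,t)[:2]])
    np.savez(n+"2.npz",p=p,W=W)
    i=(300,210) if n=="side" else (300,200); ims.append(p[160:320,200:400])
cv2.imwrite("pics/c.png",cv2.resize(np.hstack(ims)[:,:,::-1],None,fx=2,fy=2,interpolation=cv2.INTER_CUBIC))
E
```

```text
time: 4.67
tool_pos: [0.4261, -0.0934, 0.0551]
tool_rot: [-0.0, 0.039, 0.999, 0.0]
contact_force: [-0.3, 0.6, 0.5]
gripper_width: 0.002
side 293 [array([-0.1   , -0.0678, -0.0463]), array([-0.056 , -0.0079,  0.0503]), array([0.0193, 0.0285, 0.0415])]
yellow_tab [([0.471, -0.12, 0.058], 0.67)]
block_center [([0.463, -0.106, 0.062], 0.45)]Traceback (most recent call last):
  File "<stdin>", line 7, in <module>
    return _quantile_unchecked(
        a, q, axis, out, overwrite_input, method, keepdims, weights)
    return _ureduce(a,
                    func=_quantile_ureduce_func,
    ...<5 lines>...
                    overwrite_input=overwrite_input,
                    method=method)
    r = func(a, **kwargs)
    result = _quantile(arr,
                       quantiles=q,
    ...<2 lines>...
                       out=out,
                       weights=wgt)
    slices_having_nans = np.isnan(arr[-1, ...])
                                  ~~~^^^^^^^^^
IndexError: index -1 is out of bounds for axis 0 with size 0
```

```bash
python3 -m pendant '[{"wx":0,"wy":0,"wz":0,"dx":0.0005,"dy":0,"dz":0.003,"hand":-1},{"wx":0,"wy":0,"wz":0,"dx":0.001,"dy":0,"dz":0.005,"hand":-1},{"wx":0,"wy":0,"wz":0,"dx":0.001,"dy":0,"dz":0.005,"hand":-1}]'
```

```text
time: 5.12
tool_pos: [0.4274, -0.0937, 0.0539]
tool_rot: [0.001, 0.039, 0.999, -0.0]
contact_force: [-3.8, 1.8, 15.5]
gripper_width: 0.001
```

The bin is at its stop: 15 N and no further travel. I'll lift off, preset the gripper, and look from above.

```bash
python3 -m pendant '[{"wx":0,"wy":0,"wz":0,"dx":0,"dy":0,"dz":-0.04,"hand":-1},{"wx":0,"wy":0,"wz":0,"dx":0,"dy":0,"dz":-0.08,"hand":0},{"wx":0,"wy":0,"wz":0,"dx":-0.02,"dy":0,"dz":-0.12,"hand":0.27},{"wx":0,"wy":0,"wz":0,"dx":-0.035,"dy":0,"dz":-0.13,"hand":0.27},{"wx":0,"wy":0,"wz":0,"dx":-0.035,"dy":0,"dz":-0.13,"hand":0.27},{"wx":0,"wy":0,"wz":0,"dx":-0.035,"dy":0,"dz":-0.13,"hand":0.27},{"wx":0,"wy":0,"wz":0,"dx":-0.035,"dy":0,"dz":-0.13,"hand":0.27}]'
python3 - <<'E'
from h import *
ims=[]; go(inbin(-.031,0,.042))
for n in("wrist","top","side"):
    p,d,c,P=grab(n); W=cloud(d,c,P); L=W-PIV; X=L@CX; Y=L@CY; Z=W[...,2]
    hsv=cv2.cvtColor(p,cv2.COLOR_RGB2HSV)
    for t in("yellow_tab","block_center"): print(n,t,[((np.round([(r["position"]-PIV)@CX,(r["position"]-PIV)@CY,r["position"][2]],4)).tolist(),round(r["score"],2)) for r in finder.look_for(n,t)[:2]])
    # block: grey pixels above panel
    m=(X>-.075)&(X<-.006)&(abs(Y)<.05)&(Z>.045)&(Z<.078)&(hsv[...,1]<90)
    if m.sum(): print(m.sum(),[np.percentile(a[m],[2,50,98]) for a in(X,Y,Z)],cv2.minAreaRect(np.c_[X[m],Y[m]].astype(np.float32)))
    np.savez(n+"2.npz",p=p,W=W); ims.append(p)
w,t,s=ims
cv2.imwrite("pics/c.png",np.hstack([w,cv2.resize(t[170:310,240:320],(240,420))])[:,:,::-1])
E
```

```text
time: 5.7
tool_pos: [0.4589, -0.0955, 0.1787]
tool_rot: [-0.002, 0.039, 0.999, 0.001]
contact_force: [0.0, 0.4, -0.2]
gripper_width: 0.632
pos [ 0.4732 -0.0968  0.042 ] d [-0.0149 -0.0003  0.1366] w [ 0.0656 -0.2262 -0.365 ]
wrist yellow_tab [([-0.0364, 0.0046, 0.0536], 0.68)]
wrist block_center [([-0.0395, -0.0092, 0.063], 0.83)]
3607 [array([-0.0495, -0.0171, -0.0091]), array([-0.0464, -0.0048,  0.0464]), array([0.0456, 0.0603, 0.0698])] ((-0.029506590217351913, 0.00017784163355827332), (0.0999598279595375, 0.04278825223445892), 89.4309310913086)
top yellow_tab [([-0.0726, 0.0111, 0.0512], 0.72)]
top block_center []
side yellow_tab [([-0.0337, -0.0171, 0.0566], 0.71)]
side block_center [([-0.041, -0.0097, 0.0621], 0.52), ([0.0218, 0.2728, 0.0137], 0.44)]
143 [array([-0.0499, -0.0371, -0.0176]), array([-0.0241, -0.0118,  0.0156]), array([0.0487, 0.0648, 0.0708])] ((-0.03246266394853592, 0.00932573527097702), (0.06985589116811752, 0.030414285138249397), 83.76199340820312)
```

View pics/c.png

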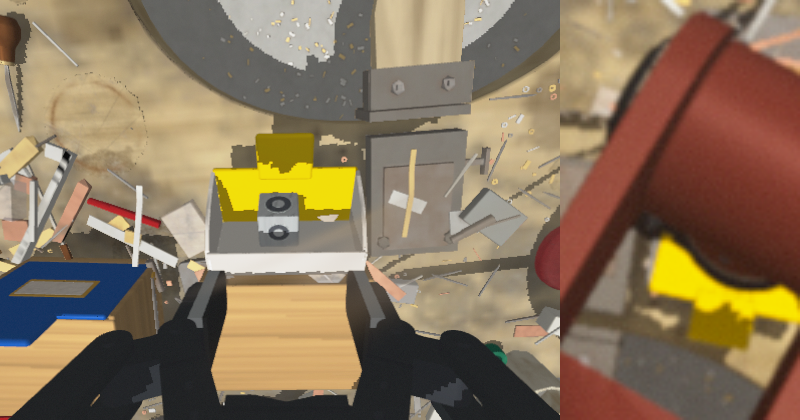

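```bash
python3 - <<'E'
from h import *
z=np.load("wrist2.npz"); W=z["W"]; L=W-PIV; X=L@CX; Y=L@CY; Z=W[...,2]
for u,v in[(280,193),(280,203),(280,217),(280,225),(280,243),(262,205),(296,205),(262,240),(296,240),(259,218),(299,218),(230,240),(340,240),(240,255),(287,257),(287,268),(208,220),(365,220),(365,262)]:
    print((u,v),1e3*np.array([X[v,u],Y[v,u],Z[v,u]]).round(4))
m=(abs(Y)<.058)&(X<.0)&(X>-.09)&(Z>.02); print(np.percentile(Z[m],[50,90,99,100]))
# block top face: edges in Y per X bin, relative to block band above panel
hp=X*np.cos(1.2)*1+(Z-.018)*np.sin(1.2); s=-X*np.sin(1.2)+(Z-.018)*np.cos(1.2)
top=(abs(hp-.0345)<.005)&(s>.027)&(s<.062)&(abs(Y)<.05); top=top&(np.abs(Y+.01)<.03)
print(top.sum(),np.percentile(hp[top],50),cv2.minAreaRect(np.c_[s[top],Y[top]].astype(np.float32)))
E
```

```text
(280, 193) [-51.4  -5.4  41.3]
(280, 203) [-47.1  -5.3  55.9]
(280, 217) [-40.2  -5.1  69.8]
(280, 225) [-32.9  -5.2  67.8]
(280, 243) [-14.8  -5.6  60.8]
(262, 205) [-46.  -19.5  57.2]
(296, 205) [-46.    7.4  57.9]
(262, 240) [-18.  -20.   61.9]
(296, 240) [-17.4   7.4  61. ]
(259, 218) [-39.2 -21.2  68.9]
(299, 218) [-25.3  10.9  29.8]
(230, 240) [-13.9 -47.5  51.8]
(340, 240) [-13.1  44.5  51.2]
(240, 255) [-19.1 -33.8  92. ]
(287, 257) [-16.7   0.   90.7]
(287, 268) [-5.3 -0.  86. ]
(208, 220) [-41.4 -57.9  79.1]
(365, 220) [-41.   57.4  79.9]
(365, 262) [-10.5  57.8  87.1]
[0.2315 0.2569 0.2631 0.2656]
1284 0.034139291603941885 ((0.04250262677669525, -0.007214061915874481), (0.030746417120099068, 0.03196156024932861), 0.16979539394378662)
```

The block sits at pixel (280, 217). Measured at s = 42.5 mm up the panel and Y = -7 mm, square to the bin. The bin's back lip overhangs at X ≈ -19 mm, z ≈ 92 mm (white strip, row 262). So I go in slightly in front of it, and exit forward up the panel before lifting.

```bash
python3 -c "
from h import *
go(inbin(-.037,-.0072,.041)); go([.5485,.181,.032])"
```

```text
pos [ 0.4667 -0.1035  0.041 ] d [-0.0072 -0.007   0.1396] w [ 0.0078 -0.03   -0.378 ]
pos [0.5485 0.181  0.032 ] d [-0.0666  0.2831  0.1486] w [ 0.0078 -0.03   -0.378 ]
```

```bash
python3 -m pendant '[{"wx":0,"wy":0,"wz":0,"dx":-0.007,"dy":-0.007,"dz":0.04,"hand":0.27},{"wx":0,"wy":0,"wz":0,"dx":-0.007,"dy":-0.007,"dz":0.075,"hand":0.27},{"wx":0,"wy":0,"wz":0,"dx":-0.007,"dy":-0.007,"dz":0.1,"hand":0.27},{"wx":0,"wy":0,"wz":0,"dx":-0.007,"dy":-0.007,"dz":0.12,"hand":0.27},{"wx":0,"wy":0,"wz":0,"dx":-0.007,"dy":-0.007,"dz":0.132,"hand":0.27},{"wx":0,"wy":0,"wz":0,"dx":-0.007,"dy":-0.007,"dz":0.139,"hand":0.27},{"wx":0,"wy":0,"wz":0,"dx":-0.007,"dy":-0.007,"dz":0.139,"hand":0.27},{"wx":0,"wy":0,"wz":0,"dx":-0.007,"dy":-0.007,"dz":0.139,"hand":0.27}]'
python3 -m pendant '[{"wx":0,"wy":0,"wz":0,"dx":0,"dy":0,"dz":0,"hand":-0.4},{"wx":0,"wy":0,"wz":0,"dx":0,"dy":0,"dz":0,"hand":-0.6},{"wx":0,"wy":0,"wz":0,"dx":0,"dy":0,"dz":0,"hand":-1},{"wx":0,"wy":0,"wz":0,"dx":0,"dy":0,"dz":0,"hand":-1},{"wx":0,"wy":0,"wz":0,"dx":0,"dy":0,"dz":0,"hand":-1},{"wx":0,"wy":0,"wz":0,"dx":0,"dy":0,"dz":0,"hand":-1}]'
```

```text
time: 6.82
tool_pos: [0.4675, -0.1038, 0.0428]
tool_rot: [0.001, 0.039, 0.999, -0.0]
contact_force: [-0.2, -0.3, -0.1]
gripper_width: 0.633
time: 7.32
tool_pos: [0.4681, -0.1039, 0.0439]
tool_rot: [0.001, 0.039, 0.999, -0.0]
contact_force: [-1.5, 1.7, 5.1]
gripper_width: 0.361
```

```bash
python3 -m pendant '[{"wx":0,"wy":0,"wz":0,"dx":0.006,"dy":0,"dz":-0.004,"hand":-1},{"wx":0,"wy":0,"wz":0,"dx":0.013,"dy":0,"dz":-0.008,"hand":-1},{"wx":0,"wy":0,"wz":0,"dx":0.02,"dy":0,"dz":-0.013,"hand":-1},{"wx":0,"wy":0,"wz":0,"dx":0.025,"dy":0,"dz":-0.025,"hand":-1},{"wx":0,"wy":0,"wz":0,"dx":0.025,"dy":0,"dz":-0.05,"hand":-1},{"wx":0,"wy":0,"wz":0,"dx":0.025,"dy":0,"dz":-0.085,"hand":-1},{"wx":0,"wy":0,"wz":0,"dx":0.025,"dy":0,"dz":-0.12,"hand":-1},{"wx":0,"wy":0,"wz":0,"dx":0.025,"dy":0,"dz":-0.12,"hand":-1},{"wx":0,"wy":0,"wz":0,"dx":0.025,"dy":0,"dz":-0.12,"hand":-1}]'
python3 - <<'E'
from h import *
p,d,c,P=grab("wrist","g.png"); W=cloud(d,c,P); T=tool()
q=(W-T[:3,3])@T[:3,:3]; np.savez("g.npz",q=q,p=p,W=W)
for u,v in[(280,y) for y in range(200,330,8)]: print(v,1e3*q[v,u].round(4))
print([(np.round(r["position"],3).tolist(),round(r["score"],2)) for r in finder.look_for("wrist","block_center")[:2]])
go([.5485,.181,.14],tilt=21)
E
```

```text
time: 8.07
tool_pos: [0.4428, -0.1022, 0.1647]
tool_rot: [0.003, 0.039, 0.999, -0.001]
contact_force: [-0.3, -0.1, -2.8]
gripper_width: 0.359
200 [  3.3  -6.2 115.5]
208 [ -4.5  -6.3 119.4]
216 [-12.4  -6.4 122.8]
224 [-20.5  -6.5 125.9]
232 [-28.5  -6.6 127.8]
240 [-37.3  -6.7 131.5]
248 [-42.5  -6.6 126.3]
256 [13.1 -3.9 -3.1]
264 [11.1 -3.8 -7. ]
272 [ 10.6  -3.7 -13.2]
280 [  8.7  -3.6 -16.5]
288 [  7.   -3.6 -20. ]
296 [  5.8  -3.5 -24.1]
304 [  4.3  -3.5 -27.3]
312 [  0.8  -3.5 -27.5]
320 [ -4.2  -3.5 -25.7]
328 [ -8.8  -3.6 -24.8]
[([0.433, -0.103, 0.183], 0.6)]
pos [0.5485 0.181  0.14  ] d [-0.0854  0.2899  0.0208] w [ -0.0455 -21.0998  -0.3843]
```

View pics/g.png

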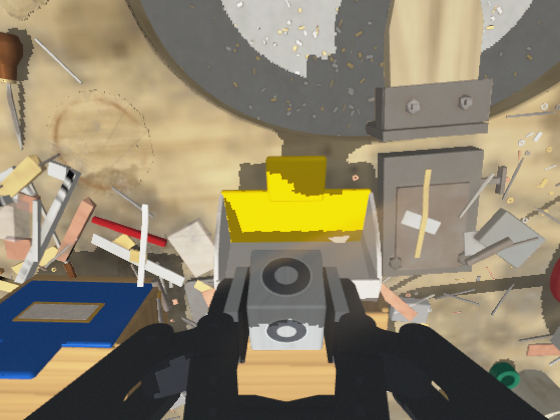

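The block is held (front face around (287, 278), top face (287, 330)). I'll fit its faces for tilt and centre in the tool frame.

```bash
cat > fit.py <<'E'
from h import *
def fitblock(q):
    m=(abs(q[...,1]+.003)<.02)&(q[...,2]>-.05)&(q[...,2]<.006)&(abs(q[...,0])<.03)
    a=q[m]; yc=(np.percentile(a[:,1],1)+np.percentile(a[:,1],99))/2
    rng=np.random.default_rng(0); pls=[]; rest=a
    for k in range(2):
        best=None
        for _ in range(400):
            p=rest[rng.choice(len(rest),3)]; n=np.cross(p[1]-p[0],p[2]-p[0]); 
            if np.linalg.norm(n)<1e-9: continue
            n/=np.linalg.norm(n); i=abs((rest-p[0])@n)<.001
            if best is None or i.sum()>best.sum(): best=i
        s=rest[best]; c=s.mean(0); n=np.linalg.svd(s-c,full_matrices=False)[2][2]
        pls.append((n,c,len(s))); rest=rest[abs((rest-c)@n)>.003]
    return yc,pls,len(a)
if __name__=="__main__":
    q=np.load("g.npz")["q"]; yc,pls,N=fitblock(q); print(yc,N)
    for n,c,k in pls:
        print(n,c,k,"tilt in xz",np.degrees(np.arctan2(n[2],n[0])))
    (n1,c1,_),(n2,c2,_)=pls
    # outward normals point to camera side (front:+x, top:-z)
    out=[]
    for n,c,_ in pls:
        n=n if (n[0]-n[2])>0 else -n; out.append((n,n@c-.016))
    A=np.array([out[0][0],out[1][0],[0,1,0]]); print("centre",np.linalg.solve(A,[out[0][1],out[1][1],yc]))
E
python3 fit.py
```

```text
-0.002956999067456263 10168
[-0.9364  0.0018  0.3509] [ 0.0083 -0.0015 -0.0161] 4390 tilt in xz 159.45770711466267
[-0.3441  0.0042 -0.9389] [-0.0107 -0.0015 -0.0234] 2874 tilt in xz -110.12909516085831
centre [-0.0058 -0.003  -0.0081]
```

```bash
cat >> h.py <<'E'
BC=np.array([-.0058,-.001,-.0081])
def place(target,tilt=20.4,yaw=YAW):
    Rt=R.from_euler("z",yaw+180,degrees=True)*R.from_euler("y",tilt,degrees=True)*R.from_euler("x",180,degrees=True)
    print("tool R",Rt.as_matrix().round(3).tolist()); go(np.array(target)-Rt.apply(BC),yaw,tilt)
E
python3 -c "
from h import *
place([.5485,.181,.10])"
```

```text
tool R [[-0.935, 0.071, 0.348], [0.067, 0.997, -0.025], [-0.349, 0.0, -0.937]]
pos [0.546  0.1822 0.0904] d [-0.0829  0.2908  0.0704] w [ -0.0435 -20.4998  -0.3844]
```

```bash
python3 -m pendant '[{"wx":0,"wy":-4,"wz":0,"dx":-0.01,"dy":0.035,"dz":-0.01,"hand":-1},{"wx":0,"wy":-8,"wz":0,"dx":-0.03,"dy":0.07,"dz":0,"hand":-1},{"wx":0,"wy":-12,"wz":0,"dx":-0.045,"dy":0.105,"dz":0,"hand":-1},{"wx":0,"wy":-16,"wz":0,"dx":-0.06,"dy":0.14,"dz":0,"hand":-1},{"wx":0,"wy":-20.5,"wz":-0.4,"dx":-0.07,"dy":0.175,"dz":0,"hand":-1},{"wx":0,"wy":-20.5,"wz":-0.4,"dx":-0.08,"dy":0.21,"dz":0.02,"hand":-1},{"wx":0,"wy":-20.5,"wz":-0.4,"dx":-0.083,"dy":0.245,"dz":0.04,"hand":-1},{"wx":0,"wy":-20.5,"wz":-0.4,"dx":-0.083,"dy":0.275,"dz":0.06,"hand":-1},{"wx":0,"wy":-20.5,"wz":-0.4,"dx":-0.083,"dy":0.291,"dz":0.07,"hand":-1},{"wx":0,"wy":-20.5,"wz":-0.4,"dx":-0.083,"dy":0.291,"dz":0.07,"hand":-1},{"wx":0,"wy":-20.5,"wz":-0.4,"dx":-0.083,"dy":0.291,"dz":0.07,"hand":-1}]'
python3 - <<'E'
from fit import *
p,d,c,P=grab("wrist","pl.png"); W=cloud(d,c,P); T=tool(); q=(W-T[:3,3])@T[:3,:3]; np.savez("g.npz",q=q,p=p,W=W)
hsv=cv2.cvtColor(p,cv2.COLOR_RGB2HSV); Z=W[...,2]
red=((hsv[...,0]<8)|(hsv[...,0]>172))&(hsv[...,1]>100)&(Z>.008)&(Z<.024)&(abs(W[...,0]-.55)<.06)&(abs(W[...,1]-.18)<.06)
a=W[red]; print(red.sum(),a.mean(0),np.median(a[:,2]),cv2.minEnclosingCircle(a[:,:2].astype(np.float32)),np.percentile(a,[1,99],axis=0))
print([(np.round(r["position"],3).tolist(),round(r["score"],2)) for r in finder.look_for("wrist","pad_top")[:2]])
E
python3 fit.py; python3 -c "
from h import *
place([.5485,.181,.032])"
```

```text
time: 9.08
tool_pos: [0.5448, 0.182, 0.0883]
tool_rot: [0.175, 0.034, 0.984, -0.008]
contact_force: [-0.4, -0.8, -1.1]
gripper_width: 0.362
8609 [0.543  0.1826 0.0152] 0.015614508586585113 ((0.5482155084609985, 0.18232843279838562), 0.036940231919288635) [[0.514  0.1494 0.0091]
 [0.5789 0.2153 0.017 ]]
[([0.544, 0.184, 0.017], 0.79)]
-0.0026359702221890914 10106
[-0.9353  0.0012  0.3539] [ 0.0115 -0.0007 -0.0125] 4315 tilt in xz 159.2759578527583
[-0.3528  0.0039 -0.9357] [-0.0076 -0.0005 -0.0197] 2869 tilt in xz -110.65972608543542
centre [-0.0026 -0.0026 -0.0045]
tool R [[-0.935, 0.071, 0.348], [0.067, 0.997, -0.025], [-0.349, 0.0, -0.937]]
pos [0.546  0.1822 0.0224] d [0.0249 0.0011 0.0642] w [-0.1137  0.0311  0.0275]
```

View pics/pl.png

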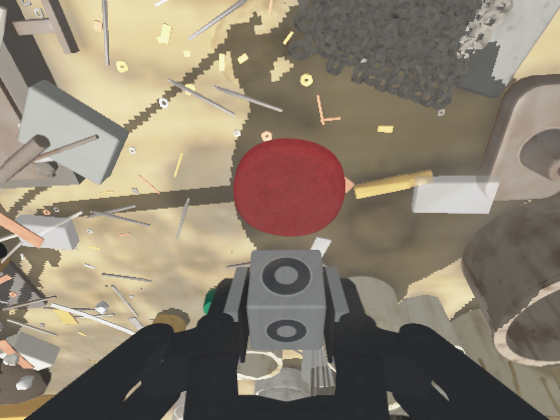

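The wrist view shows the block held over the pad (block edge row 250, pad centre (290, 187)). The pad centre agrees to 1 mm. The tool-frame centre shifted only because the arm was still settling, so I'll re-measure at rest.

```bash
python3 - <<'E'
from fit import *
p,d,c,P=grab("wrist"); q=cloud(d,c,np.array(c["hand_eye"])); np.savez("g.npz",q=q)
W=cloud(d,c,P); Z=W[...,2]; hsv=cv2.cvtColor(p,cv2.COLOR_RGB2HSV)
red=((hsv[...,0]<8)|(hsv[...,0]>172))&(hsv[...,1]>100)&(Z>.013)&(Z<.021)&(abs(W[...,0]-.55)<.06)&(abs(W[...,1]-.18)<.06)
a=W[red]; print(np.median(a[:,2]),cv2.minEnclosingCircle(a[:,:2].astype(np.float32)))
print(tool())
E
python3 fit.py
```

```text
0.01570425757560283 ((0.5478261709213257, 0.18253734707832336), 0.03651507943868637)
[[-0.9342  0.0724  0.3493  0.5474]
 [ 0.0673  0.9974 -0.0268  0.1809]
 [-0.3503 -0.0015 -0.9366  0.0921]
 [ 0.      0.      0.      1.    ]]
-0.0028624230326909413 10244
[-0.9346  0.0135  0.3555] [ 0.0097 -0.0012 -0.0138] 4353 tilt in xz 159.1767344498886
[-0.3542  0.0057 -0.9352] [-0.0093 -0.001  -0.0209] 2870 tilt in xz -110.74305253136426
centre [-0.0043 -0.0029 -0.0057]
```

```bash
python3 -m pendant '[{"wx":0,"wy":0,"wz":0,"dx":0.01,"dy":0.003,"dz":0.025,"hand":-1},{"wx":0,"wy":0,"wz":0,"dx":0.017,"dy":0.003,"dz":0.042,"hand":-1},{"wx":0,"wy":0,"wz":0,"dx":0.021,"dy":0.003,"dz":0.052,"hand":-1},{"wx":0,"wy":0,"wz":0,"dx":0.022,"dy":0.003,"dz":0.056,"hand":-1},{"wx":0,"wy":0,"wz":0,"dx":0.022,"dy":0.003,"dz":0.056,"hand":-1},{"wx":0,"wy":0,"wz":0,"dx":0.022,"dy":0.003,"dz":0.056,"hand":-1}]'
python3 - <<'E'
from fit import *
Ts=[]
for n in ("side","side","wrist"):
    p,d,c,P=grab(n); Ts.append(tool()[:3,3]); W=cloud(d,c,P); Z=W[...,2]
    m=(abs(W[...,0]-.548)<.03)&(abs(W[...,1]-.181)<.035)&(Z>.01)&(Z<.1)
    print(n,m.sum())
    if n=="side": cv2.imwrite("pics/s.png",cv2.resize(p[150:230,190:330,::-1],None,fx=5,fy=5,interpolation=cv2.INTER_CUBIC))
print(np.array(Ts))
q=cloud(d,c,np.array(c["hand_eye"])); np.savez("g.npz",q=q)
hsv=cv2.cvtColor(p,cv2.COLOR_RGB2HSV)
red=((hsv[...,0]<8)|(hsv[...,0]>172))&(hsv[...,1]>100)&(Z>.01)&(Z<.024)&(abs(W[...,0]-.55)<.06)&(abs(W[...,1]-.18)<.06)
a=W[red]; print(np.median(a[:,2]),np.percentile(a,[1,99],axis=0)); cv2.imwrite("pics/w5.png",p[:,:,::-1])
E
python3 fit.py
```

```text
time: 9.73
tool_pos: [0.5475, 0.1847, 0.0329]
tool_rot: [0.179, 0.035, 0.983, -0.007]
contact_force: [-0.5, -0.1, -1.0]
gripper_width: 0.359
side 366
side 362
wrist 22110
[[0.5478 0.1849 0.0334]
 [0.5479 0.1851 0.0336]
 [0.5478 0.1851 0.0335]]
0.015508563097892489 [[0.5138 0.1494 0.0104]
 [0.5589 0.216  0.0168]]
-0.0028432860470506815 10253
[-0.9371 -0.0029  0.3491] [ 0.0098 -0.0011 -0.0137] 4383 tilt in xz 159.56802537327113
[-0.35    0.0042 -0.9368] [-0.0092 -0.0009 -0.0209] 2879 tilt in xz -110.48527697386913
centre [-0.0042 -0.0028 -0.0057]
```

View pics/w5.png

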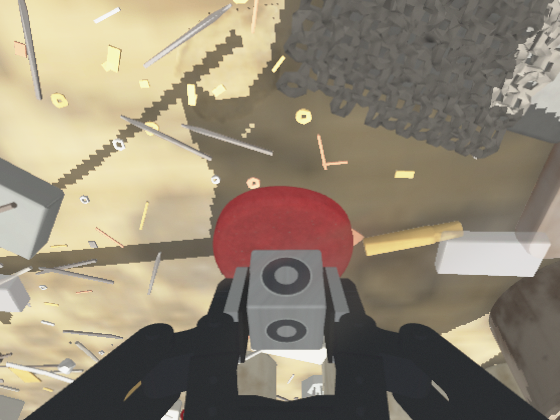

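Centred over the pad, about 8 mm above it. Lowering until it touches.

```bash
python3 -m pendant '[{"wx":0,"wy":0,"wz":0,"dx":0.0014,"dy":0,"dz":0.0037,"hand":-1},{"wx":0,"wy":0,"wz":0,"dx":0.0024,"dy":0,"dz":0.0065,"hand":-1},{"wx":0,"wy":0,"wz":0,"dx":0.0028,"dy":0,"dz":0.0075,"hand":-1},{"wx":0,"wy":0,"wz":0,"dx":0.0028,"dy":0,"dz":0.0075,"hand":-1},{"wx":0,"wy":0,"wz":0,"dx":0.0028,"dy":0,"dz":0.0075,"hand":-1}]'
```

```text
time: 10.3
tool_pos: [0.5474, 0.1852, 0.0249]
tool_rot: [0.179, 0.035, 0.983, -0.007]
contact_force: [-3.7, -0.2, 5.9]
gripper_width: 0.357
```

```bash
python3 -m pendant '[{"wx":0,"wy":0,"wz":0,"dx":0,"dy":0,"dz":0,"hand":-0.2},{"wx":0,"wy":0,"wz":0,"dx":0,"dy":0,"dz":0,"hand":0},{"wx":0,"wy":0,"wz":0,"dx":0,"dy":0,"dz":0,"hand":0.15},{"wx":0,"wy":0,"wz":0,"dx":0,"dy":0,"dz":0,"hand":0.15},{"wx":0,"wy":0,"wz":0,"dx":0,"dy":0,"dz":-0.015,"hand":0.15},{"wx":0,"wy":0,"wz":0,"dx":0,"dy":0,"dz":-0.035,"hand":0.15},{"wx":0,"wy":0,"wz":0,"dx":0,"dy":0,"dz":-0.07,"hand":0.15},{"wx":0,"wy":0,"wz":0,"dx":0,"dy":0,"dz":-0.11,"hand":0.15},{"wx":0,"wy":0,"wz":0,"dx":0,"dy":0,"dz":-0.14,"hand":0.15},{"wx":0,"wy":0,"wz":0,"dx":0,"dy":0,"dz":-0.14,"hand":0.15},{"wx":0,"wy":0,"wz":0,"dx":0,"dy":0,"dz":-0.14,"hand":0.15}]'
python3 - <<'E'
from h import *
p,d,c,P=grab("wrist","f.png"); W=cloud(d,c,P); Z=W[...,2]
near=(abs(W[...,0]-.548)<.05)&(abs(W[...,1]-.182)<.05)
t=near&(abs(Z-.048)<.004); print(t.sum(),np.median(Z[t]),cv2.minAreaRect(W[t][:,:2].astype(np.float32)))
a=W[t]; n=np.linalg.svd(a-a.mean(0),full_matrices=False)[2][2]; print("top normal",n)
hsv=cv2.cvtColor(p,cv2.COLOR_RGB2HSV); red=near&((hsv[...,0]<8)|(hsv[...,0]>172))&(hsv[...,1]>100)&(Z>.012)&(Z<.02)
print("pad",cv2.minEnclosingCircle(W[red][:,:2].astype(np.float32)))
p,d,c,P=grab("side"); 
for x in("yellow_bin","blue_bin","block_center"): print(x,[(np.round(r["position"],3).tolist(),round(r["score"],2)) for r in finder.look_for("side",x)[:2]])
q=cv2.imread("pics/f.png"); cv2.imwrite("pics/f2.png",cv2.resize(np.hstack([q,p[:,100:450,::-1]]),(800,369)))
E
```

```text
time: 11.22
tool_pos: [0.4988, 0.1892, 0.1579]
tool_rot: [0.18, 0.035, 0.983, -0.006]
contact_force: [0.1, -0.3, -0.1]
gripper_width: 0.575
1318 0.04783082843493258 ((0.5486754179000854, 0.18394780158996582), (0.031982794404029846, 0.03244075924158096), 86.45711517333984)
top normal [-0.0287  0.0001  0.9996]
pad ((0.5483898520469666, 0.18269163370132446), 0.0369497612118721)
yellow_bin [([0.47, -0.108, 0.052], 0.62)]
blue_bin [([0.518, -0.31, 0.078], 0.64)]
block_center [([0.543, 0.168, 0.038], 0.67)]
```

View pics/f2.png

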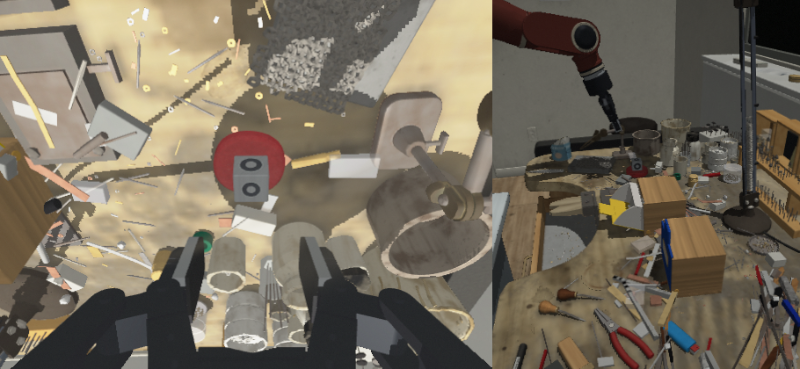

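```bash
python3 -c "
from plant import job; print(job.job_done())"
```

```text
the job is handed in; nothing more can be done
None
```

The job is done and handed in at about 11.3 s of the 51 s allowed. I tilted the yellow bin to its stop, took the steel block out and set it on the red pad.

- **Bin:** I hooked closed fingers behind the tab and pulled along the arc until it stopped moving, with about 15 N at the tab.
- **Block:** I gripped it by its two upright side faces and drew it forward clear of the bin's back lip. I then turned it level by about 20.5° and lowered it onto the pad, with about 6 N at contact.

**Last checks:**
- **Placing:** the block's top is at 47.8 mm (48 expected) and its centre is about 1.3 mm from the pad's. The fitted top face read 1.6° off level. I put this down to calibration and the hollow in the face, as the height matches lying flat.
- **Bins and robot:** in the last side picture the yellow bin is open and the blue one shut. The gripper is clear of everything, with about 0 N on it.

**Disagreements:**
- **Grip width:** the gripper read about 30.5 mm on the 32 mm block.
- **Block position:** the side camera's network put the block about 15 mm away from where the wrist depth did. It averages only the visible surface, so I trusted the wrist measurement.
- **First move:** my first move command was refused because its rows lacked some keys. It moved nothing.

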